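# Close the folding drill jig over a blank

## Robot

A 6-joint arm with a two-finger parallel gripper is mounted at the origin on the work surface. World frame = base frame: x ahead of the robot, y to its left, z up, the work surface at z = 0. Lengths are in mm, angles in degrees, forces in N, time in s.
With the tool pointing down it reaches from about 300 to 950 mm from the base axis. Payload 3.1 kg.
Tool frame: the origin (TCP) lies midway between the tips of the shut fingers; the grasp point (between the pads) lies 19 mm behind it; y points along the fingers, x is the direction in which the jaws open and shut, and the axes are right-handed (so a half turn about y gives the same grasp; the last joint's range is limited). The gripper opens to 85 mm and grips with 20 to 120 N. Pads are 22 mm wide; open, the fingers measure 114 mm over their backs; the gripper's body (76 mm by 85 mm) begins 54 mm behind the grasp point. The pads swing forward as they close: fully open they stand 13 mm farther back than shut.
Start: joints at [-3.994, 17.653, 93.61, -0, 68.738, -3.994], TCP at [625.006, -0.028, 231.272] pointing down, gripper open.
Joint ranges: [-175.34, 175.34], [-45.06, 112.39], [2.9, 150.54], [-68.45, 248.45], [3.09, 151.38], [-168.51, 168.51]. Speed limits (degrees/s): [159.86, 159.86, 180, 180, 180, 180].

## Interface

Orientations are given as a 3x3 rotation matrix whose columns are the frame's x, y, z axes.
In Python, from station import bot gives the robot as it stands.
- The arm moves only by the tool carry_out, never from a script. Its argument "motion" is one flat list of numbers, 4 for each row, row after row: the shift along the tool's x, y, z in m, then the turn about the tool's y in degrees. A call has 1 to 12 rows; each row shifts and turns the commanded pose from where the row before left it, along the tool's axes as they then stand; what a row does not reach is not made up. A row lasts 1/12 s, in which the tool goes at most 41.7 mm and 7.16 degrees, less where a joint would pass 70% of its speed; a pose out of reach is approached as far as the arm can. A call with a gripper value outside its range is refused whole. "jaw" is the opening, from 0 (shut) to 1 (fully open), set as the call begins (left out, the last holds). The fingers move at their own pace and stop on an object; the grip force is fixed at half the most. Time passes only in rows, so rows that do not move let the fingers close. It gives the time, the measured TCP pose, the force and the opening at its end, in the units of the state.
- bot.sense(): the state, without advancing time (a new reading comes with each control period).
- bot.get_image(name): name is "scene" or "side" or "wrist"; returns the picture (420x560x3 uint8, red, green, blue); there is no depth.
- bot.camera_info(name): a dict with "intrinsics" (3x3 intrinsics, pixels), "eye" and "attitude" of the camera in the world. Camera axes: x right, y up, looking along -z (the intrinsics and any distortion apply to the point x, -y, -z); pixel columns grow to the right and rows downward; lengths in mm; the calibration is good to about 2 mm. A picture is of the moment at which its call begins: read the wrist's pose just before it. camera_info takes no time and is no camera call; for the wrist camera it gives the pose at the moment of the call.
- bot.finish_job(): hands the job in, once; it reports no verdict.
The state is a dict: "time_s": time; "joint_positions": joint angles; "dq": joint speeds; "joint_efforts": joint torques, N m; "position": TCP position; "ee_rot": TCP orientation; "ft_force": force on the tool from outside, world axes, zero at the start; "ft_torque": the same for the moment, N m; "opening": opening from 0.0 (shut) to 1.0 (fully open).
Only numpy, scipy, OpenCV 4.12 (cv2) and the standard library are available. Lean on these libraries where they do the work, as an engineer would, in place of code of your own. Each camera call takes 0.05 s, during which the arm holds its last target.

## Task

On the welding table, push the copper-coloured blank along its channel until it sits fully home against the red end stop, then fold the hinged aluminium template leaf gently over its spine, all the way, until it lies flat over the blank. Use only the fingertips or the outside of the fingers: never grip the blank or the leaf, do not lift the blank out of its channel, press gently, and leave the casting, the can and the wrench where they are. Finish clear of everything.

Things in the scene. Friction and masses are not known exactly. Their poses are not given: they have to be found in the camera images.
- fixture: blue folding drill jig, fixed to the table. Origin: on the table under the middle of the spine (hinge line). x runs along the spine, y across it, z up. On its +y side lies the channel with the blank, on its -y side the rest for the parked leaf. A 12 mm thick base plate covers x -110 to +90, y -62 to +110 mm.
- spine (a point): middle of the hinge axis, 72 mm above the table over the fixture's origin; the axis runs along the fixture's x; barrels 12 mm thick, x -78 to +78 mm.
- stop (a point): foot of the red end stop's face: fixture x = 70, y = 57, z = 53 mm. The stop is 12 mm high and faces -x. The channel's floor is at z = 53 mm from x = -105 to +85 mm; two steel guides 10 mm high run along it, inner faces at y = 18 and 96 mm; it is open above and at its -x end.
- rest (a point): centre of the top of the parking rest, a blue block at fixture x -75 to +75, y -54 to -4 mm, 66 mm high. The parked leaf reaches beyond it: its outer half and tab hang free, with about 69 mm of air between tab and table.
- blank: loose copper-coloured metal plate, 110 (x) by 75 (y) by 14 mm thick, 0.2 to 0.45 kg, lying flat in the channel (top 67 mm above the table), x along the channel. Origin: centre of its underside. Home against the stop, its origin is at fixture x = 15, y = about 57, z = 53 mm; it starts 20 to 50 mm short of that and is pushed towards +x.
- leaf (a joint): angle of the template leaf: 0 = flat on the parked (-y) side, pi/2 = upright, pi (hard stop) = flat over the blank on the +y side, lower face then 69 mm above the table, 2 mm above the blank. Starts at 0 to 0.3 rad. Stiff hinge (friction 0.2 N m, leaf 0.22 kg): the leaf stays wherever it is left; up to 5 N at the tab moves it.
- leaf_tab (a point): middle of the outer end of the leaf's yellow tab (45 mm wide), 140 mm from the hinge axis. y points from tab to spine, z out of the face that is uppermost when parked. The leaf is a 6 mm plate centred on the hinge axis in thickness, 150 mm along the spine, 8 to 115 mm out from it, with five brass bushings 1 mm proud; the tab continues it in the middle.
- casting: loose grey block with two slots, 80 x 60 x 45 mm, bystander. Origin: centre of its underside.
- can: loose orange can with a yellow label, 52 mm across, 130 mm tall, bystander. Origin: centre of its underside.
- wrench: loose steel wrench about 160 mm long, lying flat, bystander. Origin: under its middle.
Mind the look-alikes: they are no part of the job. Of the things like the blank, leave any that is green; of the rest the larger one is meant.

How it is judged (in metres and radians):
On the way, in this order (a step that is already met when the one before it is completed fails the run):
1. the blank is home against the end stop while the leaf is still on the parked side (x of blank in the frame of fixture above 0.0115 m and value of joint leaf below 1.2 rad), for 0.2 s.
2. the leaf lies flat over the blank (value of joint leaf above 3.08 rad), for 0.2 s.
At the end, for the whole second after the job is handed in: The leaf is folded over to within 0.06 rad of flat on the blank's side, and the blank lies flat in its channel within 3.5 mm of the end stop, at rest (value of joint leaf above 3.08 rad and x of blank in the frame of fixture above 0.0115 m and z of blank in the frame of fixture between 0.05 and 0.056 m and linear speed of blank below 0.02 m/s and angle between the x axis of blank and the x axis of fixture, either way round below 0.08 rad); the robot touches nothing.
It fails at once if the blank is lifted or tipped (z of blank in the frame of fixture above 0.06 m or angle between blank's own z axis and vertical above 0.2 rad).
It fails at once if the leaf is slammed (faster than 5 rad/s) (velocity of joint leaf above 5 rad/s).
It fails at once if the leaf is gripped while it swings, or the blank while it slides towards the stop (over 35 N, where a push takes about 5 N) ((contact force between the fingers and fixture above 35 N and value of joint leaf between 0.4 and 2.9 rad) or (contact force between the fingers and blank above 35 N and x of blank in the frame of fixture below 0.0115 m and distance of blank from where it was at the start of the episode above 0.008 m)).
It fails at once if the blank or the jig is pressed harder than 80 N (contact force between the fingers and fixture above 80 N or contact force between the fingers and blank above 80 N).
It fails at once if a bystander is moved more than 15 mm (distance of any of casting, can, wrench from where it was at the start of the episode above 0.015 m).
It also fails if it takes over 61 s, if anything falls off the work surface, if the arm or the gripper's body presses on something with over 40 N, if the wrist force passes 120 N, or if a joint passes its speed limit or range.

## Working session

There is one attempt and no reset: what is moved stays moved. The work goes in short steps, Python scripts to look and compute and a tool call to move; the robot and the scene stay as the last step left them, time stands still between calls to the robot, and variables do not carry over. Pictures are saved under pics/ and viewed, and the job is handed in when it is done.

Besides the shell and the picture viewer there is one more tool, called after "Emit:" by a JSON object that holds its "name" and its "arguments", one argument or row to a line. carry_out: Moves the arm, as the interface text tells. Its arguments: {"type":"object","properties":{"motion":{"type":"array"},"jaw":{"type":"number"}},"required":["motion"]}

```bash
mkdir -p pics; ls; python3 - <<'E'
from station import bot
import cv2,numpy as np
print(bot.sense())
for n in ["scene","side","wrist"]:
    i=bot.camera_info(n); print(n,i)
    im=bot.get_image(n); cv2.imwrite(f"pics/{n}0.png",im[:,:,::-1])
E
```

```text
pics
{'time_s': 0.0, 'joint_positions': array([-3.99213717e+00,  1.77049871e+01,  9.36896131e+01,  1.85129284e-03,
        6.87377017e+01, -3.99506522e+00]), 'dq': array([-0.1185185 ,  0.05882595, -0.05185333, -0.0152797 ,  0.08645834,
        0.00301224]), 'joint_efforts': array([ 1.43707580e-04, -4.15252447e+01, -2.76667070e+01, -1.74997494e-04,
        1.01000658e-02, -1.14578896e-05]), 'position': array([6.24176421e+02, 5.47902362e-02, 2.30041067e+02]), 'ee_rot': array([[ 9.99997351e-01, -2.30140193e-03, -3.91325592e-05],
       [ 3.95717646e-05,  1.90797309e-04,  9.99999981e-01],
       [-2.30139442e-03, -9.99997334e-01,  1.90887874e-04]]), 'ft_force': array([ 0.52431649, -0.14069528,  0.88856714]), 'ft_torque': array([ 0.01217748, -0.03929871,  0.02461203]), 'opening': 1.002147366314702}
scene {'intrinsics': array([[489.37164055,   0.        , 277.23610823],
       [  0.        , 489.37164055, 207.15338537],
       [  0.        ,   0.        ,   1.        ]]), 'eye': array([1242.01060853, -416.29047398,  756.69308857]), 'attitude': array([[ 0.58382905, -0.52362634,  0.62045072]
[... 185 characters left out ...]
      , 527.97951404, 201.49222213],
       [  0.        ,   0.        ,   1.        ]]), 'eye': array([ 518.20036081, -825.91464645,  739.96181239]), 'attitude': array([[ 0.99760771,  0.04283661, -0.05425749],
       [-0.06907296,  0.58601171, -0.80735321],
       [-0.00278875,  0.80916952,  0.58756865]])}
wrist {'intrinsics': array([[339.46649881,   0.        , 278.36550195],
       [  0.        , 339.46649881, 204.51138438],
       [  0.        ,   0.        ,   1.        ]]), 'eye': array([625.20354662,  65.22565833, 372.84723094]), 'attitude': array([[ 0.9999942 , -0.00208644,  0.00269328],
       [ 0.0013117 ,  0.96538088,  0.26084102],
       [-0.00314427, -0.26083597,  0.96537801]])}
```

View pics/scene0.png

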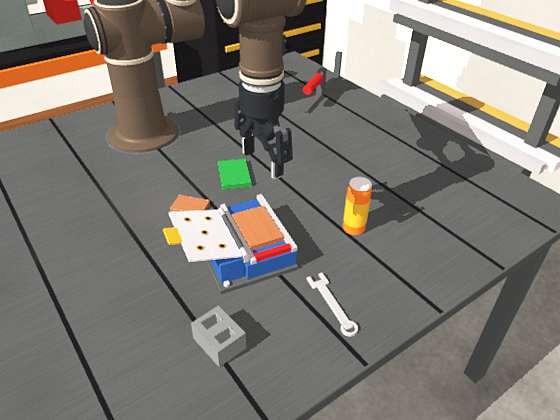

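View pics/side0.png

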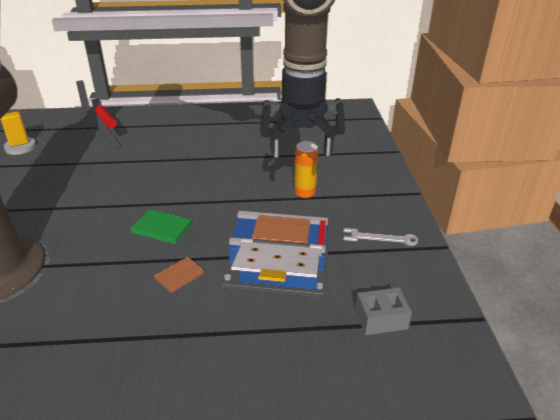

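View pics/wrist0.png

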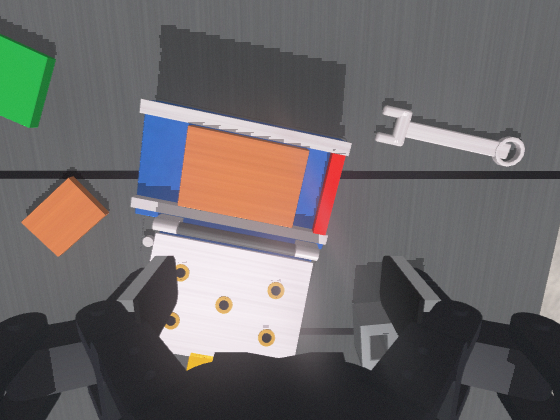

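The scene shows a blue jig with its leaf parked towards the robot's -y side. Blank candidates in the side view:
- green plate at (162,226): excluded by colour
- small copper plate loose on the table at (180,274)
- larger copper plate in the channel at (282,229): the one meant, being larger and lying in the channel

I'll confirm this in an enlarged crop.

```bash
python3 - <<'E'
import cv2
im=cv2.imread("pics/wrist0.png"); c=im[85:275,110:370]; cv2.imwrite("pics/wcrop.png",cv2.resize(c,None,fx=3,fy=3,interpolation=cv2.INTER_CUBIC))
im=cv2.imread("pics/side0.png"); c=im[195:305,150:350]; cv2.imwrite("pics/scrop.png",cv2.resize(c,None,fx=4,fy=4,interpolation=cv2.INTER_CUBIC))
E
```

```text
(no output)
```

View pics/wcrop.png

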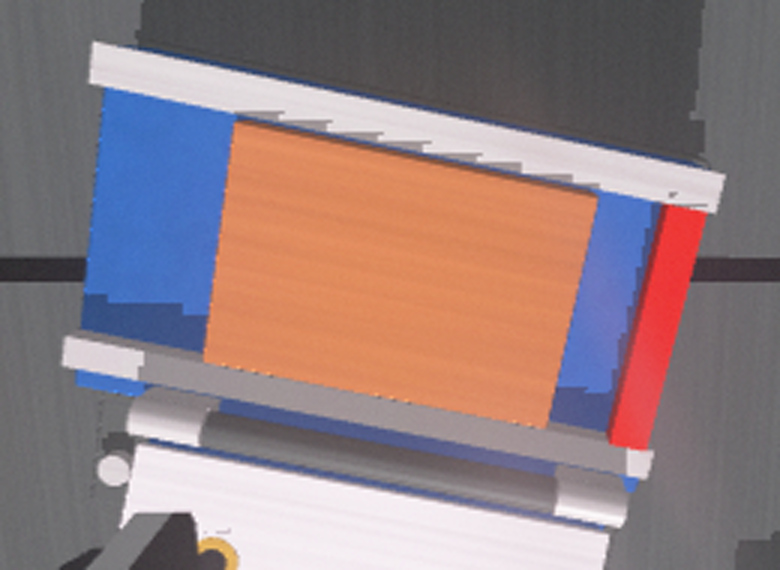

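View pics/scrop.png

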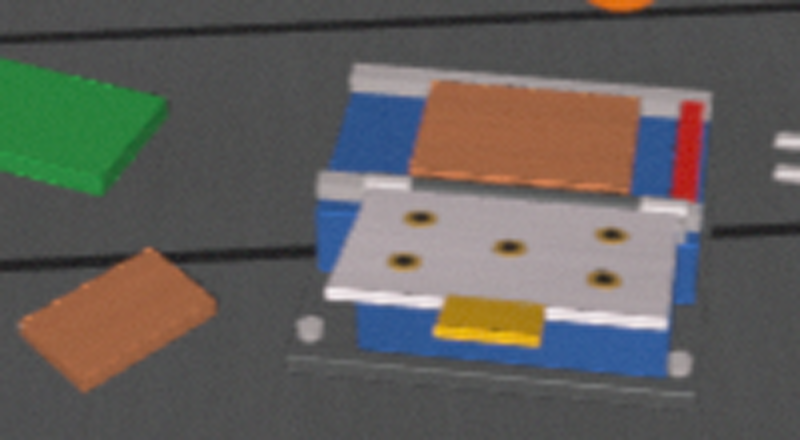

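```bash
cat > h.py <<'E'
import numpy as np
W=dict(K=np.array([[339.46649881,0,278.36550195],[0,339.46649881,204.51138438],[0,0,1]]),eye=np.array([625.20354662,65.22565833,372.84723094]),R=np.array([[0.9999942,-0.00208644,0.00269328],[0.0013117,0.96538088,0.26084102],[-0.00314427,-0.26083597,0.96537801]]))
def cam(n):
    if n=="wrist0": return W
    from station import bot
    i=bot.camera_info(n); return dict(K=i["intrinsics"],eye=i["eye"],R=i["attitude"])
def onz(c,uv,z):
    uv=np.asarray(uv,float)
    d=np.linalg.inv(c["K"])@np.array([uv[0],uv[1],1]); d=c["R"]@(d*[1,-1,-1])
    return c["eye"]+d*(z-c["eye"][2])/d[2]
def proj(c,p):
    q=c["R"].T@(np.asarray(p,float)-c["eye"]); q=q*[1,-1,-1]; q=c["K"]@(q/q[2]); return q[:2]
E
python3 - <<'E'
from h import *
c=cam("wrist0")
f=lambda u,v,z:onz(c,(110+(u+.5)/3-.5,85+(v+.5)/3-.5),z)
B=[f(236,121,67),f(597,190,67),f(547,428,67),f(205,362,67)]
for b in B: print(b.round(1))
B=np.array(B); ctr=B.mean(0); print("ctr",ctr)
for i in range(4): 
    d=B[(i+1)%4]-B[i]; print(np.linalg.norm(d),np.degrees(np.arctan2(d[1],d[0])))
print("stop top corners",f(668,205,65),f(613,440,65),f(705,213,65),f(648,450,65))
print("guide far left top",f(92,42,63),"right",f(724,175,63)); print("near guide left",f(64,365,63),f(68,335,63),"right",f(652,450,63),f(648,478,63))
print("barrel ends",f(130,415,75),f(627,505,75))
s=cam("side"); g=lambda u,v,z:onz(s,(150+(u+.5)/4-.5,195+(v+.5)/4-.5),z)
S=np.array([g(433,82,67),g(639,97,67),g(631,188,67),g(413,174,67)]); print(S.round(1),S.mean(0))
print("stop side",g(682,102,65),g(673,200,65))
E
```

```text
[545.2  54.8  67. ]
[651.3  34.9  67. ]
[637.3 -39.9  67. ]
[530.5 -18.4  67. ]
ctr [591.09305899   7.85337081  67.        ]
108.01006100987955 -10.59291630608642
76.06356484643301 -100.60473576452942
108.93856129479983 168.64886090684445
74.62782169617319 78.68948208545572
stop top corners [672.95710639  30.27763521  65.        ] [658.57233219 -44.5389195   65.        ] [684.1994296   27.89850795  65.        ] [669.88951276 -47.90561233  65.        ]
guide far left top [503.69929863  76.9709484   63.        ] right [689.68988801  39.04108121  63.        ]
near guide left [484.6094075  -20.58525364  63.        ] [486.95913866 -10.82187857  63.        ] right [671.47025542 -48.63741031  63.        ] [670.54361918 -58.30483253  63.        ]
barrel ends [508.61207938 -33.18938246  75.        ] [662.51830869 -62.63232286  75.        ]
[[545.2  52.6  67. ]
 [651.2  32.1  67. ]
 [638.2 -39.9  67. ]
 [531.9 -21.5  67. ]] [591.59766583   5.82063225  67.        ]
stop side [673.25892681  28.79712035  65.        ] [657.918164   -48.03028303  65.        ]
```

The crop confirms it: the copper plate in the channel measures 109 x 75 mm and the loose one is clearly smaller. The fixture fits at origin about (586, -49.4) with yaw about -11.2°. Next I'll check the leaf angle and where the bystanders are.

```bash
cat >> h.py <<'E'
YAW=np.radians(-11.2); O=np.array([586.0,-49.4,0])
RF=np.array([[np.cos(YAW),-np.sin(YAW),0],[np.sin(YAW),np.cos(YAW),0],[0,0,1]])
def F(x,y,z): return O+RF@np.array([x,y,z],float)
def toF(p): return RF.T@(np.asarray(p,float)-O)
def tab(th,x=0,r=140,t=0): return F(x,-r*np.cos(th)+t*np.sin(th),72+r*np.sin(th)+t*np.cos(th))
E
python3 - <<'E'
from h import *
import cv2
s=cam("side"); sc=cam("scene"); 
for th in [0,.05,.1,.15,.2,.25,.3]:
    a=proj(s,tab(th,-22.5,t=3)); b=proj(s,tab(th,22.5,t=3)); print(th,((a-[150,195])*4).round(),((b-[150,195])*4).round(), proj(sc,tab(th,-22.5)).round(),proj(sc,tab(th,22.5)).round())
print("can",onz(s,(306,192),0),"casting",onz(s,(388,325),0),"wrench",onz(s,(380,238),0))
# overlay
im=cv2.imread("pics/side0.png")
im=cv2.resize(im[195:305,150:350],None,fx=4,fy=4)
def L(a,b,c):
    p=[tuple(int(v) for v in ((proj(s,q)-[150,195])*4+1.5)) for q in (a,b)]; cv2.line(im,p[0],p[1],c,1)
for y in(18,96): L(F(-105,y,63),F(85,y,63),(0,255,0))
L(F(70,18,65),F(70,96,65),(0,255,255)); L(F(-78,0,72),F(78,0,72),(255,0,255))
q=[F(-110,-62,12),F(90,-62,12)]; L(*q,(255,255,0))
cv2.imwrite("pics/ov.png",im)
E
```

```text
0 [437. 397.] [540. 407.] [162. 243.] [168. 258.]
0.05 [436. 385.] [540. 394.] [162. 241.] [168. 255.]
0.1 [436. 372.] [541. 382.] [162. 238.] [168. 253.]
0.15 [436. 359.] [541. 368.] [162. 235.] [168. 250.]
0.2 [437. 345.] [542. 355.] [162. 233.] [168. 247.]
0.25 [437. 331.] [542. 340.] [162. 230.] [168. 244.]
0.3 [437. 316.] [543. 325.] [163. 227.] [169. 242.]
can [669.48850931 224.37656394   0.        ] casting [ 7.66934096e+02 -2.02280108e+02 -1.13686838e-13] wrench [809.18502204  39.00072251   0.        ]
```

View pics/ov.png

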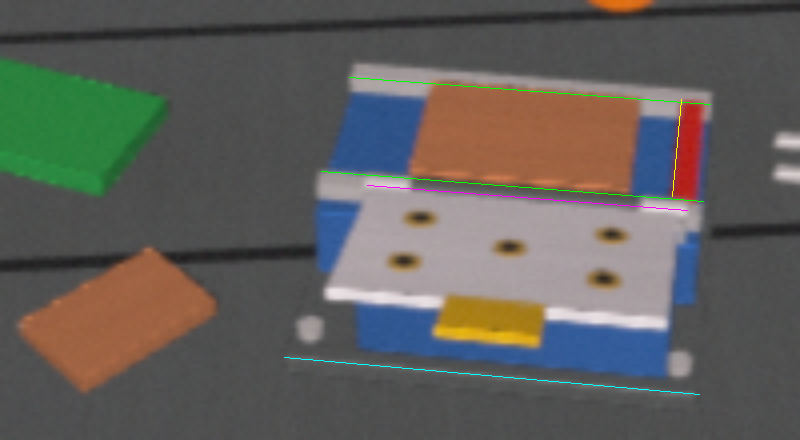

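The overlay lands on the guides, stop, spine and base edge. The leaf starts at about 0.245 rad: its tab end is at crop (435,332)–(541,343), tab height about 106 mm. Bystanders are well away, so I can shut the jaws, yaw to the fixture and go above the channel's open end.

Emit:
{"name": "carry_out", "arguments": {
  "jaw": 0,
  "motion": [0,0,0,5.6,0,0,0,5.6,-0.02,0.02,0,0,-0.03,0.02,0,0,-0.03,0.02,0,0,-0.03,0.02,0.001,0,0,0.01,0,0,0,0,0,0,0,0,0,0]
}}

```text
time_s: 0.9
position: [517.5, 22.3, 141.1]
ee_rot: [[0.981, 0.0, 0.194], [-0.194, -0.0, 0.981], [0.0, -1.0, -0.0]]
ft_force: [0.5, -0.0, 0.6]
opening: -0.002
```

```bash
python3 - <<'E'
from station import bot
from h import *
import cv2
s=bot.sense(); print(s["time_s"],toF(s["position"]).round(1),s["ee_rot"].round(3),s["ft_force"].round(1),s["opening"])
im=bot.get_image("side"); cv2.imwrite("pics/s1.png",cv2.resize(im[130:330,150:400,::-1],None,fx=3,fy=3))
E
```

```text
0.9 [-81.1  57.  141.1] [[ 0.981  0.     0.194]
 [-0.194 -0.     0.981]
 [ 0.    -1.    -0.   ]] [ 0.5 -0.   0.6] -0.00211405707445519
```

View pics/s1.png

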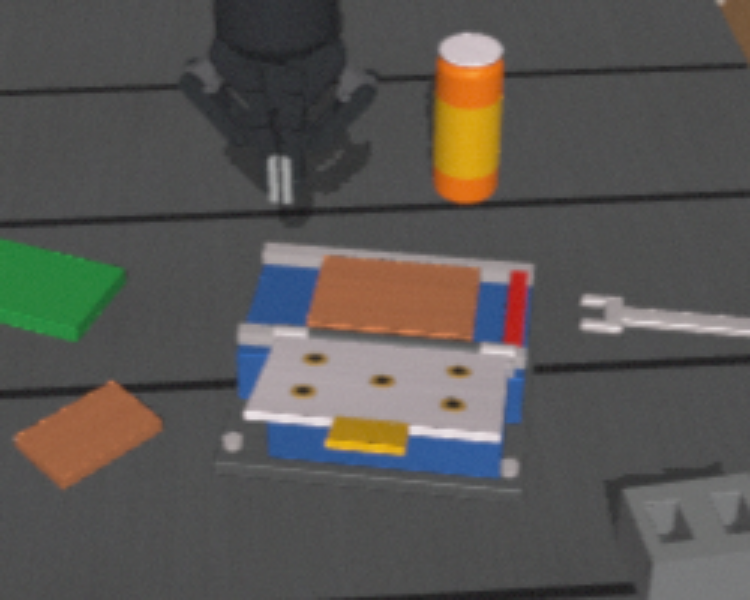

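The fingers are shut above the open channel end. Lowering to z of about 59 mm.

Emit:
{"name": "carry_out", "arguments": {
  "jaw": 0,
  "motion": [0,0.02,0,0,0,0.02,0,0,0,0.02,0,0,0,0.012,0,0,0,0.009,0,0,0,0,0,0]
}}

```text
time_s: 1.45
position: [517.4, 22.2, 59.3]
ee_rot: [[0.981, -0.002, 0.194], [-0.194, 0.0, 0.981], [-0.002, -1.0, -0.0]]
ft_force: [-0.1, -0.3, 0.5]
opening: -0.004
```

Emit:
{"name": "carry_out", "arguments": {
  "jaw": 0,
  "motion": [0.002,0,0,0,0.002,0,0,0,0.001,0,0,0,0,0,0,0]
}}

```text
time_s: 1.78
position: [523.7, 21.2, 61.5]
ee_rot: [[0.981, 0.003, 0.194], [-0.194, -0.0, 0.981], [0.003, -1.0, 0.0]]
ft_force: [0.9, 1.3, 0.9]
opening: 0.002
```

```bash
python3 - <<'E'
from station import bot
from h import *
import cv2
s=bot.sense(); print(s["time_s"],toF(s["position"]).round(1),(RF.T@s["ft_force"]).round(1),s["opening"])
im=bot.get_image("side"); cv2.imwrite("pics/s2.png",cv2.resize(im[150:300,180:380,::-1],None,fx=4,fy=4))
E
```

```text
1.7833 [-74.8  57.2  61.5] [0.7 1.4 0.9] 0.0017423561183156843
```

View pics/s2.png

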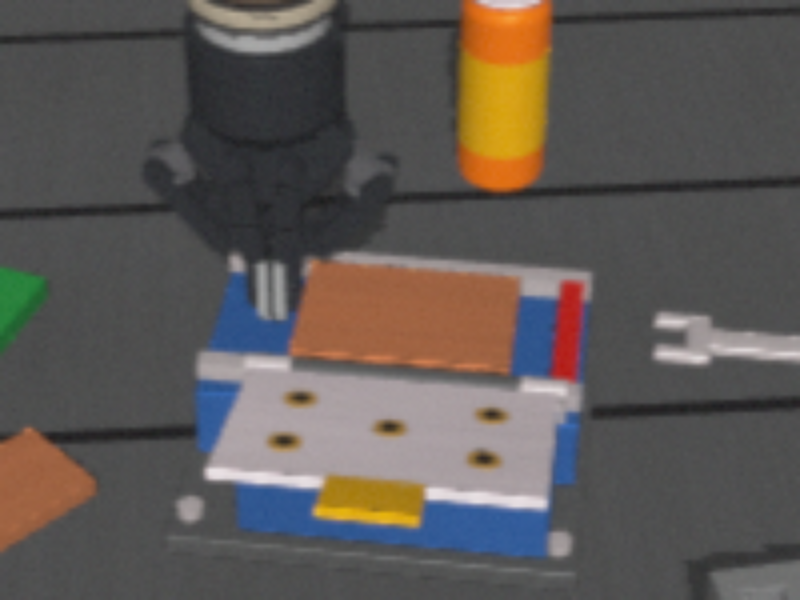

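The tip stands in the channel just short of the blank's -x face. Pushing slowly now.

Emit:
{"name": "carry_out", "arguments": {
  "motion": [0.0015,0.001,0,0,0.0015,0,0,0,0.0015,0,0,0,0.0015,0,0,0,0.0015,0,0,0,0.0015,0,0,0]
}}

```text
time_s: 2.33
position: [530.8, 19.7, 59.3]
ee_rot: [[0.981, -0.001, 0.194], [-0.194, 0.0, 0.981], [-0.001, -1.0, -0.0]]
ft_force: [-3.4, 0.5, 5.2]
opening: 0.0
```

Emit:
{"name": "carry_out", "arguments": {
  "motion": [0.0015,0,0,0,0.0015,0,0,0,0.0015,0,0,0,0.0015,0,0,0]
}}

```text
time_s: 2.67
position: [537.0, 18.4, 59.3]
ee_rot: [[0.981, -0.0, 0.194], [-0.194, 0.0, 0.981], [-0.0, -1.0, -0.0]]
ft_force: [-3.7, 0.8, 4.6]
opening: 0.002
```

```bash
python3 - <<'E'
from station import bot
from h import *
import cv2
s=bot.sense(); print(s["time_s"],toF(s["position"]).round(1),(RF.T@s["ft_force"]).round(1),s["opening"])
im=bot.get_image("side"); cv2.imwrite("pics/s3.png",cv2.resize(im[150:300,180:380,::-1],None,fx=4,fy=4))
E
```

```text
2.6667 [-61.2  57.   59.3] [-3.8  0.1  4.6] 0.002166742586171766
```

View pics/s3.png

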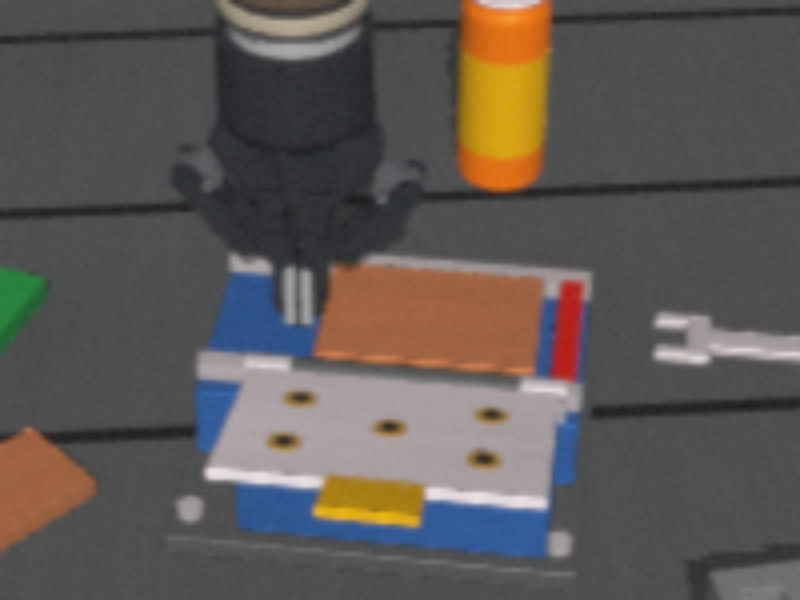

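The blank slides under about 4 N, with about 9 mm left. Continuing slowly.

Emit:
{"name": "carry_out", "arguments": {
  "motion": [0.0012,0,0,0,0.0012,0,0,0,0.0012,0,0,0,0.0012,0,0,0,0.0012,0,0,0]
}}

```text
time_s: 3.13
position: [542.8, 17.3, 59.3]
ee_rot: [[0.981, -0.0, 0.194], [-0.194, 0.0, 0.981], [-0.0, -1.0, -0.0]]
ft_force: [-4.0, 1.5, 5.3]
opening: -0.0
```

Emit:
{"name": "carry_out", "arguments": {
  "motion": [0.0007,0,0,0,0.0007,0,0,0]
}}

```text
time_s: 3.3
position: [544.2, 17.0, 59.3]
ee_rot: [[0.981, -0.0, 0.194], [-0.194, 0.0, 0.981], [-0.0, -1.0, 0.0]]
ft_force: [-3.7, 1.2, 4.3]
opening: 0.001
```

Emit:
{"name": "carry_out", "arguments": {
  "motion": [0.0007,0,0,0,0.0007,0,0,0]
}}

```text
time_s: 3.47
position: [545.4, 16.8, 59.3]
ee_rot: [[0.981, -0.001, 0.194], [-0.194, 0.0, 0.981], [-0.001, -1.0, 0.0]]
ft_force: [-6.2, 1.6, 7.1]
opening: 0.003
```

Emit:
{"name": "carry_out", "arguments": {
  "motion": [0.0005,0,0,0,0.0005,0,0,0]
}}

```text
time_s: 3.63
position: [545.4, 16.7, 59.2]
ee_rot: [[0.981, -0.003, 0.194], [-0.194, 0.0, 0.981], [-0.003, -1.0, -0.0]]
ft_force: [-6.4, 2.0, 8.3]
opening: 0.0
```

```bash
python3 - <<'E'
from station import bot
from h import *
import cv2
s=bot.sense(); print(s["time_s"],toF(s["position"]).round(1),(RF.T@s["ft_force"]).round(1),s["opening"])
im=bot.get_image("side"); cv2.imwrite("pics/s4.png",cv2.resize(im[150:300,180:380,::-1],None,fx=4,fy=4))
E
```

```text
3.6333 [-52.7  57.   59.2] [-6.7  0.7  8.3] 4.687138284557995e-05
```

View pics/s4.png

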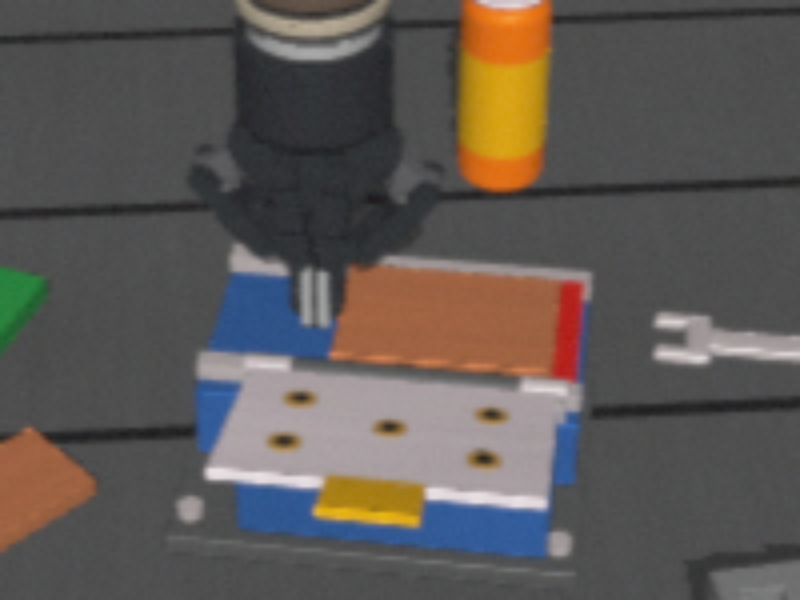

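The blank meets the stop, with its right edge on the red at about (557,320), and the tool has stalled at x = -52.7. Seating it with a touch more pressure for 0.25 s, then backing off.

Emit:
{"name": "carry_out", "arguments": {
  "motion": [0.001,0,0,0,0,0,0,0,0,0,0,0,0,0,0,0]
}}

```text
time_s: 4.02
position: [545.5, 16.7, 59.2]
ee_rot: [[0.981, -0.005, 0.194], [-0.194, 0.001, 0.981], [-0.005, -1.0, -0.0]]
ft_force: [-7.9, 2.0, 8.9]
opening: 0.001
```

Emit:
{"name": "carry_out", "arguments": {
  "motion": [-0.004,0,0,0,-0.006,0,0,0,0,-0.02,0,0,0,-0.03,0,0,0,-0.03,0,0,0,-0.03,0,0,0,0,0,0]
}}

```text
time_s: 4.6
position: [543.5, 17.9, 175.9]
ee_rot: [[0.981, 0.015, 0.194], [-0.194, -0.001, 0.981], [0.015, -1.0, 0.002]]
ft_force: [0.6, -0.3, 0.5]
opening: 0.001
```

```bash
python3 - <<'E'
from station import bot
from h import *
import cv2
s=bot.sense(); print(s["time_s"],toF(s["position"]).round(1),(RF.T@s["ft_force"]).round(1),s["opening"])
im=bot.get_image("side"); cv2.imwrite("pics/s5.png",cv2.resize(im[150:300,180:380,::-1],None,fx=4,fy=4))
E
```

```text
4.6 [-54.8  57.8 175.9] [ 0.6 -0.2  0.5] 0.0010636802744165568
```

View pics/s5.png

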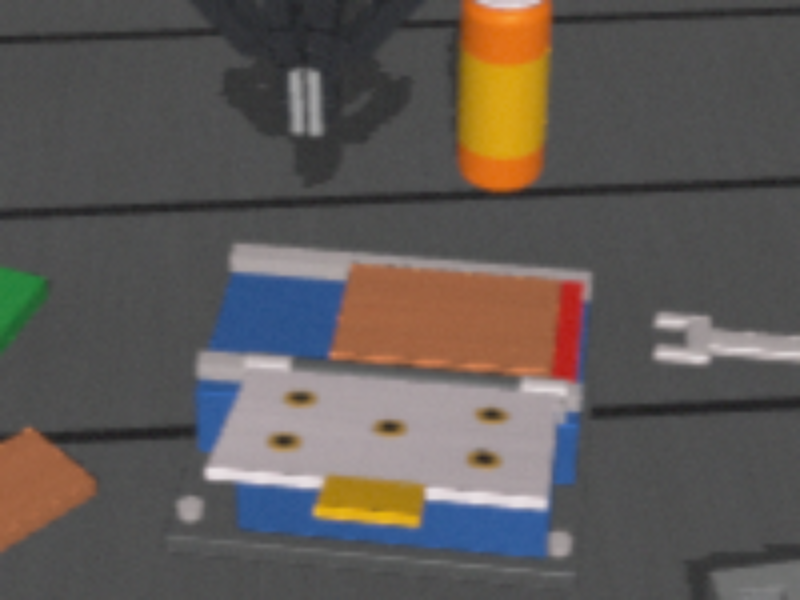

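The blank sits against the stop, nothing else moved, and the leaf is still parked. Next I'll move beyond the tab.

Emit:
{"name": "carry_out", "arguments": {
  "motion": [0.01,0,-0.03,0,0.01,0,-0.03,0,0.01,0,-0.03,0,0.01,0,-0.03,0,0.01,0,-0.03,0,0.005,0,-0.03,0,0,0,-0.03,0,0,0,-0.02,0,0,0,0,0,0,0,0,0]
}}

```text
time_s: 5.48
position: [546.1, -218.8, 167.6]
ee_rot: [[0.98, -0.001, 0.197], [-0.197, 0.001, 0.98], [-0.001, -1.0, 0.001]]
ft_force: [-0.2, 0.4, -0.4]
opening: 0.005
```

```bash
cat > st.py <<'E'
import sys
from station import bot
from h import *
import cv2
s=bot.sense(); print(s["time_s"],toF(s["position"]).round(1),(RF.T@s["ft_force"]).round(1),s["opening"].round(2))
if len(sys.argv)>1:
    im=bot.get_image(sys.argv[1]); 
    a=[int(v) for v in sys.argv[3].split(",")]
    cv2.imwrite(sys.argv[2],cv2.resize(im[a[0]:a[1],a[2]:a[3],::-1],None,fx=a[4],fy=a[4]))
E
python3 st.py
```

```text
Traceback (most recent call last):
  File "st.py", line 5, in <module>
    s=bot.sense(); print(s["time_s"],toF(s["position"]).round(1),(RF.T@s["ft_force"]).round(1),s["opening"].round(2))
                                                                                               ^^^^^^^^^^^^^^^^^^
AttributeError: 'float' object has no attribute 'round'
```

Emit:
{"name": "carry_out", "arguments": {
  "motion": [0.006,0.02,0,0,0,0.02,0,0,0,0.02,0.005,0,0,0.016,0.005,0,0,0,0,0,0,0,0,0]
}}

```text
time_s: 5.98
position: [553.7, -207.5, 91.6]
ee_rot: [[0.981, -0.003, 0.192], [-0.192, 0.002, 0.981], [-0.003, -1.0, 0.001]]
ft_force: [0.3, -0.3, -0.1]
opening: -0.001
```

```bash
sed -i 's/s\["opening"\].round(2)/round(s["opening"],2)/' st.py; python3 st.py side pics/s6.png 150,300,180,380,4; python3 st.py scene pics/c6.png 120,300,100,340,3
```

```text
5.9833 [  -0.9 -161.4   91.6] [ 0.3 -0.3 -0.1] -0.0
6.0333 [   0.4 -162.    93. ] [-0.  -0.3  0.1] -0.0
```

View pics/s6.png

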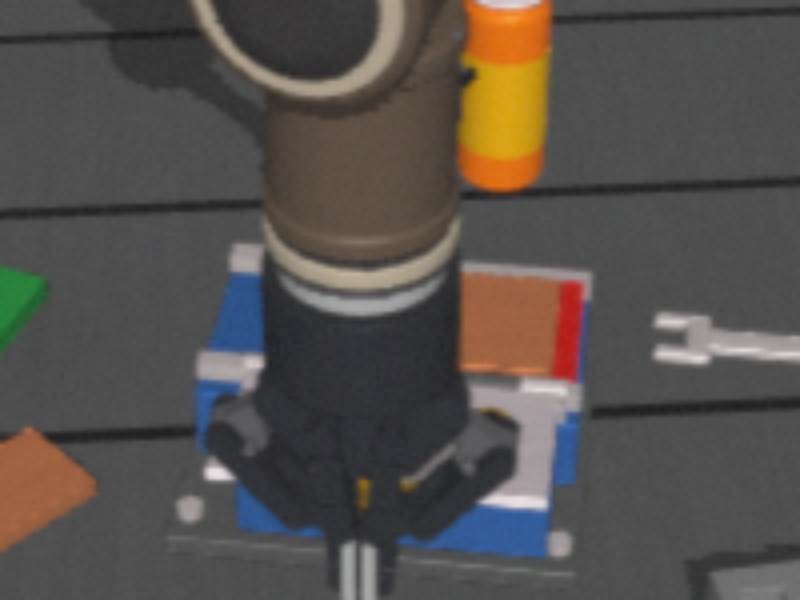

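View pics/c6.png

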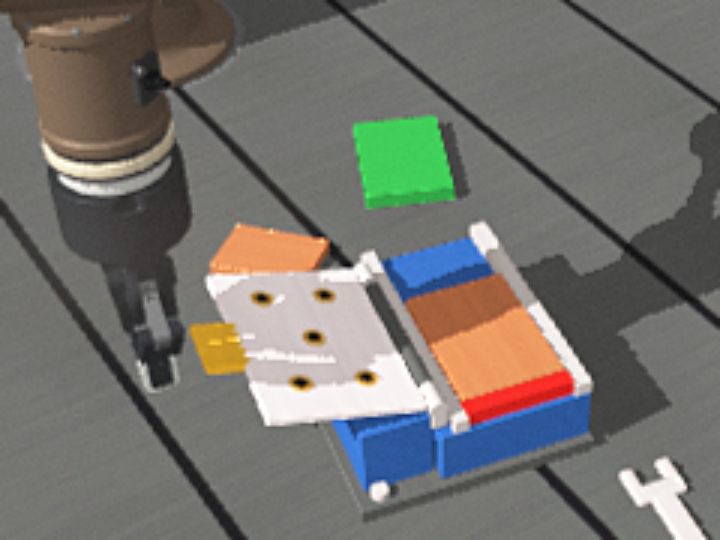

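The scene view shows the finger standing just outside the tab, centred on it at (160,370), with the tab at (215,347). Moving in until contact.

Emit:
{"name": "carry_out", "arguments": {
  "motion": [0,0,0.004,0,0,0,0.003,0,0,0,0.002,0,0,0,0.001,0,0,0,0,0]
}}

```text
time_s: 6.5
position: [557.0, -199.4, 93.8]
ee_rot: [[0.981, 0.001, 0.194], [-0.194, -0.0, 0.981], [0.001, -1.0, -0.0]]
ft_force: [0.6, 0.3, -0.1]
opening: -0.002
```

Emit:
{"name": "carry_out", "arguments": {
  "motion": [0,0,0.001,0,0,0,0.001,0,0,0,0.001,0]
}}

```text
time_s: 6.75
position: [557.3, -196.6, 93.3]
ee_rot: [[0.981, -0.0, 0.194], [-0.194, 0.0, 0.981], [-0.0, -1.0, 0.0]]
ft_force: [-0.8, 1.1, -0.4]
opening: -0.008
```

```bash
python3 st.py
```

```text
6.75 [   0.4 -150.    93.3] [-1.   0.9 -0.4] -0.01
```

Emit:
{"name": "carry_out", "arguments": {
  "motion": [0,0,0.001,0,0,0,0.001,0]
}}

```text
time_s: 6.92
position: [557.7, -194.6, 93.2]
ee_rot: [[0.981, -0.0, 0.194], [-0.194, 0.0, 0.981], [-0.0, -1.0, 0.0]]
ft_force: [0.6, 0.2, -0.6]
opening: -0.002
```

Emit:
{"name": "carry_out", "arguments": {
  "motion": [0,0,0.001,0,0,0,0.001,0]
}}

```text
time_s: 7.08
position: [558.1, -192.8, 93.2]
ee_rot: [[0.981, -0.0, 0.194], [-0.194, -0.0, 0.981], [-0.0, -1.0, -0.0]]
ft_force: [-0.6, -2.9, -0.0]
opening: 0.001
```

```bash
python3 st.py
```

```text
7.0833 [   0.5 -146.1   93.2] [-0. -3. -0.] 0.0
```

Contact is at y = -146 with about 3 N. Starting the rub-lift along the arc.

Emit:
{"name": "carry_out", "arguments": {
  "motion": [0,0,0.0015,0,0,-0.002,0.001,0,0,-0.002,0.001,0]
}}

```text
time_s: 7.33
position: [558.4, -191.6, 97.3]
ee_rot: [[0.981, -0.001, 0.193], [-0.193, -0.004, 0.981], [0.0, -1.0, -0.004]]
ft_force: [-2.2, -7.2, -1.2]
opening: -0.001
```

```bash
python3 st.py
```

```text
7.3333 [   0.5 -144.8   97.3] [-0.8 -7.5 -1.2] -0.0
```

Emit:
{"name": "carry_out", "arguments": {
  "motion": [0,-0.003,0.001,0,0,-0.003,0.001,0,0,-0.003,0.001,0]
}}

```text
time_s: 7.58
position: [559.0, -188.7, 106.6]
ee_rot: [[0.981, -0.001, 0.193], [-0.193, -0.004, 0.981], [0.0, -1.0, -0.004]]
ft_force: [-2.3, -6.0, -1.1]
opening: 0.0
```

```bash
python3 st.py scene pics/c7.png 120,300,100,340,3
```

```text
7.5833 [   0.6 -141.9  106.6] [-1.1 -6.3 -1.1] 0.0
```

View pics/c7.png

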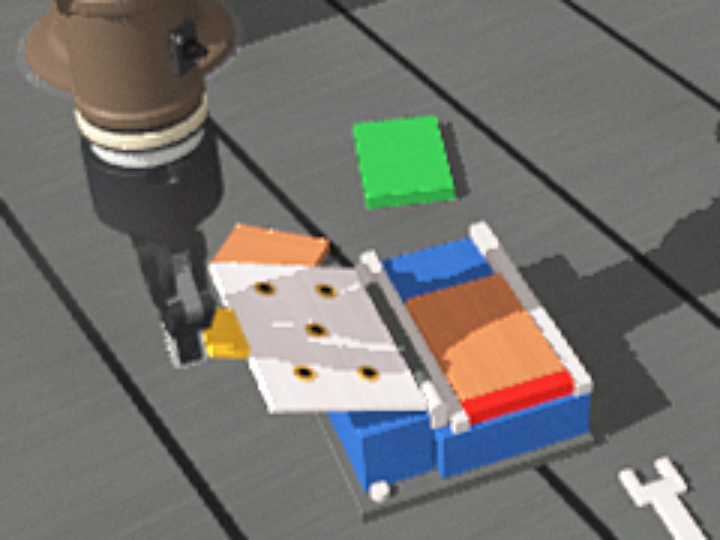

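The tab rises with the finger; the leaf is at about 0.39 rad and the force is about 6 N. Following the arc.

Emit:
{"name": "carry_out", "arguments": {
  "motion": [0,-0.0055,0.0025,0,0,-0.0055,0.0025,0,0,-0.005,0.0028,0,0,-0.005,0.003,0,0,-0.005,0.003,0]
}}

```text
time_s: 8.05
position: [561.7, -175.8, 133.2]
ee_rot: [[0.981, -0.001, 0.193], [-0.193, -0.006, 0.981], [0.0, -1.0, -0.006]]
ft_force: [-3.0, -7.0, 1.3]
opening: 0.002
```

```bash
python3 st.py scene pics/c8.png 90,300,100,380,2.5 2>/dev/null || python3 st.py scene pics/c8.png 90,300,100,380,2
```

```text
8.05 [   0.7 -128.7  133.2] [-1.6 -7.5  1.3] 0.0
8.1 [   0.9 -128.1  134.3] [-3.1 -6.8  3. ] 0.0
```

View pics/c8.png

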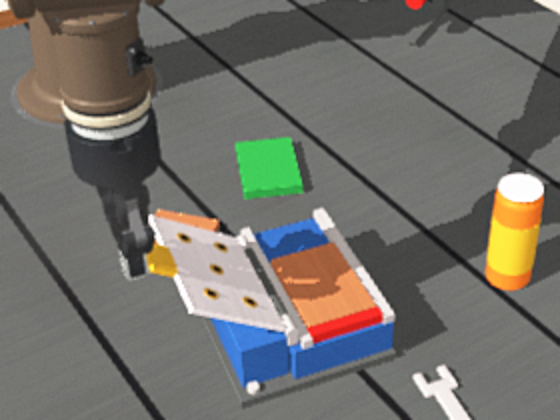

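At about 0.6 rad, in contact at 7 N. Continuing to about 1.0 rad.

Emit:
{"name": "carry_out", "arguments": {
  "motion": [0,-0.0059,0.004,0,0,-0.0057,0.0043,0,0,-0.0054,0.0046,0,0,-0.0052,0.0048,0]
}}

```text
time_s: 8.48
position: [565.5, -158.1, 155.9]
ee_rot: [[0.981, 0.0, 0.194], [-0.194, -0.005, 0.981], [0.001, -1.0, -0.005]]
ft_force: [-3.0, -6.3, 3.1]
opening: 0.0
```

Emit:
{"name": "carry_out", "arguments": {
  "motion": [0,-0.005,0.005,0,0,-0.0048,0.0053,0,0,-0.0045,0.0055,0,0,-0.0042,0.0057,0]
}}

```text
time_s: 8.82
position: [570.0, -136.2, 174.5]
ee_rot: [[0.981, 0.001, 0.194], [-0.194, -0.004, 0.981], [0.002, -1.0, -0.004]]
ft_force: [-1.3, -4.3, 3.9]
opening: -0.004
```

```bash
python3 st.py scene pics/c9.png 90,300,100,380,2
```

```text
8.8167 [  1.2 -88.3 174.5] [-0.4 -4.5  3.9] -0.0
```

View pics/c9.png

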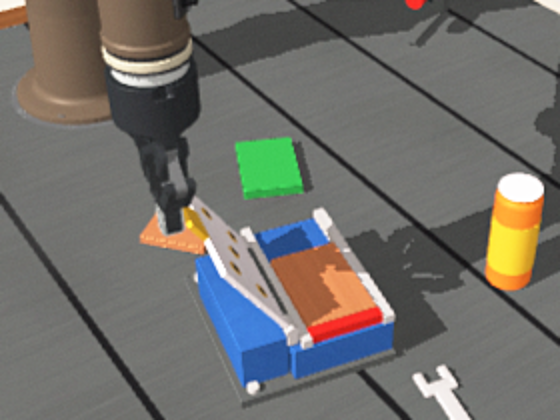

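About 1.0 rad. On towards upright.

Emit:
{"name": "carry_out", "arguments": {
  "motion": [0,-0.0036,0.006,0,0,-0.0033,0.0062,0,0,-0.003,0.0063,0,0,-0.0026,0.0065,0,0,-0.0023,0.0066,0,0,-0.0019,0.0067,0]
}}

```text
time_s: 9.37
position: [577.3, -95.8, 189.7]
ee_rot: [[0.981, 0.0, 0.194], [-0.194, 0.0, 0.981], [-0.0, -1.0, 0.0]]
ft_force: [0.4, -2.3, 0.3]
opening: 0.001
```

Emit:
{"name": "carry_out", "arguments": {
  "motion": [0,-0.0016,0.0068,0,0,-0.0013,0.0069,0,0,-0.0009,0.007,0,0,-0.0005,0.007,0,0,-0.0002,0.007,0]
}}

```text
time_s: 9.78
position: [583.8, -61.8, 194.0]
ee_rot: [[0.981, -0.0, 0.194], [-0.194, 0.0, 0.981], [-0.001, -1.0, 0.0]]
ft_force: [-0.4, -1.8, 1.3]
opening: 0.0
```

```bash
python3 st.py scene pics/c10.png 90,300,100,380,2
```

```text
9.7833 [  0.2 -12.6 194. ] [-0.1 -1.8  1.3] 0.0
```

View pics/c10.png

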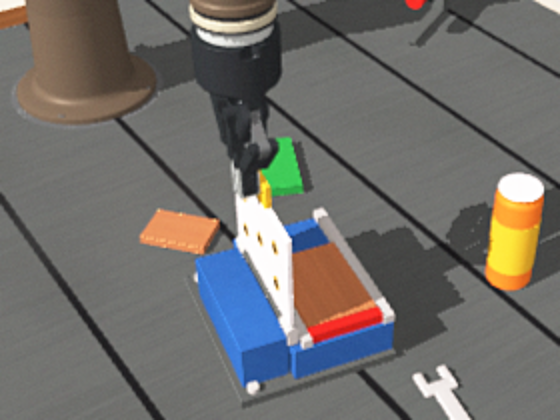

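The leaf stands upright with light contact (1.8 N). I'll work out the second half of the arc with the tip's leading edge on the leaf's outer face.

```bash
python3 - <<'E'
import numpy as np
py,pz=-12.6,194.0
for i,th in enumerate(np.arange(1.62,3.16,.06)):
    r=np.interp(th,[1.57,2.0,3.14],[122,127,128])
    y=-r*np.cos(th)-3*np.sin(th)-10.7; z=72+r*np.sin(th)-3*np.cos(th)
    print(i,round(th,2),"y %.1f z %.1f  d_down %.4f dz_tool %.4f"%(y,z,(pz-z)/1e3,(y-py)/1e3)); py,pz=y,z
E
```

```text
0 1.62 y -7.7 z 194.6  d_down -0.0006 dz_tool 0.0049
1 1.68 y -0.2 z 194.9  d_down -0.0003 dz_tool 0.0074
2 1.74 y 7.2 z 194.7  d_down 0.0002 dz_tool 0.0075
3 1.8 y 14.7 z 194.1  d_down 0.0006 dz_tool 0.0075
4 1.86 y 22.2 z 193.0  d_down 0.0011 dz_tool 0.0075
5 1.92 y 29.6 z 191.5  d_down 0.0015 dz_tool 0.0074
6 1.98 y 37.0 z 189.5  d_down 0.0020 dz_tool 0.0074
7 2.04 y 44.1 z 186.7  d_down 0.0028 dz_tool 0.0071
8 2.1 y 50.9 z 183.2  d_down 0.0034 dz_tool 0.0068
9 2.16 y 57.5 z 179.4  d_down 0.0038 dz_tool 0.0066
10 2.22 y 63.8 z 175.1  d_down 0.0042 dz_tool 0.0063
11 2.28 y 69.9 z 170.5  d_down 0.0046 dz_tool 0.0061
12 2.34 y 75.7 z 165.5  d_down 0.0050 dz_tool 0.0058
13 2.4 y 81.2 z 160.2  d_down 0.0053 dz_tool 0.0055
14 2.46 y 86.3 z 154.6  d_down 0.0056 dz_tool 0.0052
15 2.52 y 91.2 z 148.7  d_down 0.0059 dz_tool 0.0048
16 2.58 y 95.6 z 142.4  d_down 0.0062 dz_tool 0.0045
17 2.64 y 99.7 z 136.0  d_down 0.0065 dz_tool 0.0041
18 2.7 y 103.4 z 129.3  d_down 0.0067 dz_tool 0.0037
19 2.76 y 106.7 z 122.3  d_down 0.0069 dz_tool 0.0033
20 2.82 y 109.5 z 115.2  d_down 0.0071 dz_tool 0.0029
21 2.88 y 111.9 z 107.9  d_down 0.0073 dz_tool 0.0024
22 2.94 y 113.9 z 100.5  d_down 0.0074 dz_tool 0.0020
23 3.0 y 115.5 z 93.0  d_down 0.0075 dz_tool 0.0015
24 3.06 y 116.6 z 85.4  d_down 0.0076 dz_tool 0.0011
25 3.12 y 117.2 z 77.8  d_down 0.0077 dz_tool 0.0006
```

Emit:
{"name": "carry_out", "arguments": {
  "motion": [0,-0.0006,0.005,0,0,-0.0003,0.0074,0,0,0.0002,0.0075,0,0,0.0006,0.0075,0]
}}

```text
time_s: 10.17
position: [588.7, -35.2, 193.8]
ee_rot: [[0.981, -0.001, 0.194], [-0.194, 0.0, 0.981], [-0.001, -1.0, -0.0]]
ft_force: [0.1, -2.8, -0.8]
opening: -0.0
```

Emit:
{"name": "carry_out", "arguments": {
  "motion": [0,0.0011,0.0075,0,0,0.0015,0.0074,0,0,0.002,0.0074,0,0,0.0028,0.0071,0]
}}

```text
time_s: 10.5
position: [595.1, -6.1, 186.8]
ee_rot: [[0.981, 0.0, 0.194], [-0.194, 0.0, 0.981], [0.0, -1.0, 0.0]]
ft_force: [0.0, -2.0, -0.5]
opening: -0.003
```

```bash
python3 st.py scene pics/c11.png 90,300,100,380,2
```

```text
10.5 [  0.5  44.2 186.8] [ 0.4 -2.  -0.5] -0.0
```

View pics/c11.png

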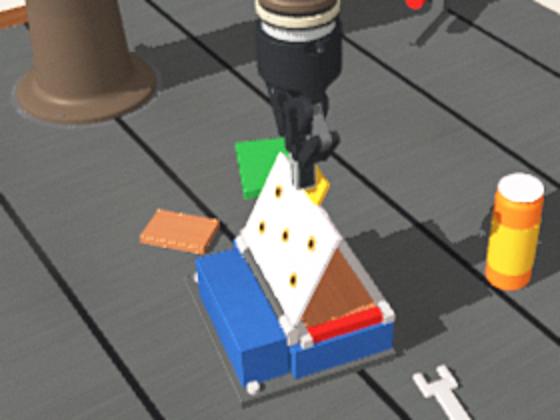

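It matches the plan exactly (44.2, 186.8) with a light 2 N push. Continuing.

Emit:
{"name": "carry_out", "arguments": {
  "motion": [0,0.0034,0.0068,0,0,0.0038,0.0066,0,0,0.0042,0.0063,0,0,0.0046,0.0061,0,0,0.005,0.0058,0,0,0.0053,0.0055,0]
}}

```text
time_s: 11.05
position: [602.5, 30.2, 160.3]
ee_rot: [[0.981, 0.001, 0.194], [-0.194, 0.0, 0.981], [0.001, -1.0, 0.0]]
ft_force: [0.8, 0.3, 1.7]
opening: 0.002
```

Emit:
{"name": "carry_out", "arguments": {
  "motion": [0,0.0056,0.0052,0,0,0.0059,0.0048,0,0,0.0062,0.0045,0,0,0.0065,0.0041,0,0,0.0067,0.0037,0]
}}

```text
time_s: 11.47
position: [606.5, 51.7, 129.0]
ee_rot: [[0.981, 0.0, 0.194], [-0.194, 0.0, 0.981], [0.0, -1.0, 0.0]]
ft_force: [0.2, 0.0, 0.2]
opening: 0.005
```

```bash
python3 st.py scene pics/c12.png 90,300,100,380,2
```

```text
11.4667 [  0.5 103.2 129. ] [0.1 0.1 0.2] 0.01
```

View pics/c12.png

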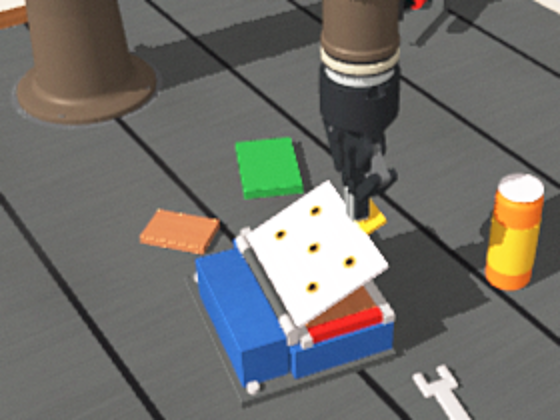

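The finger is still on the tab, near-zero force, at about 2.7 rad. Lowering to nearly flat, slowing at the end.

Emit:
{"name": "carry_out", "arguments": {
  "motion": [0,0.0069,0.0033,0,0,0.0071,0.0029,0,0,0.0073,0.0024,0,0,0.0074,0.002,0,0,0.0075,0.0015,0]
}}

```text
time_s: 11.93
position: [608.8, 63.3, 92.7]
ee_rot: [[0.981, -0.0, 0.194], [-0.194, 0.0, 0.981], [-0.0, -1.0, 0.0]]
ft_force: [0.5, -0.3, 0.9]
opening: 0.004
```

Emit:
{"name": "carry_out", "arguments": {
  "motion": [0,0.005,0.0005,0,0,0.004,0,0,0,0.003,0,0,0,0.002,0,0]
}}

```text
time_s: 12.27
position: [608.6, 63.6, 79.0]
ee_rot: [[0.981, -0.001, 0.194], [-0.194, 0.0, 0.981], [-0.001, -1.0, -0.0]]
ft_force: [0.3, -0.5, 0.6]
opening: 0.001
```

```bash
python3 st.py
```

```text
12.2667 [  0.2 115.3  79. ] [ 0.4 -0.4  0.6] 0.0
```

Emit:
{"name": "carry_out", "arguments": {
  "motion": [0,0.0015,0,0,0,0.0015,0,0,0,0.001,0,0]
}}

```text
time_s: 12.52
position: [608.9, 63.5, 75.5]
ee_rot: [[0.981, 0.0, 0.194], [-0.194, -0.0, 0.981], [0.0, -1.0, 0.0]]
ft_force: [-0.1, 1.0, 0.8]
opening: -0.0
```

Emit:
{"name": "carry_out", "arguments": {
  "motion": [0,0.001,0,0,0,0.001,0,0,0,0,0,0]
}}

```text
time_s: 12.77
position: [609.0, 63.6, 75.0]
ee_rot: [[0.981, -0.0, 0.194], [-0.194, -0.0, 0.981], [-0.0, -1.0, -0.0]]
ft_force: [-3.4, -0.7, 7.6]
opening: -0.001
```

```bash
python3 st.py scene pics/c13.png 90,300,100,380,2; python3 st.py side pics/s13.png 150,300,180,380,4
```

```text
12.7667 [  0.6 115.3  75. ] [-3.2 -1.3  7.6] -0.0
12.8167 [  0.6 115.3  75. ] [-4.4  0.3  6.6] 0.0
```

View pics/c13.png

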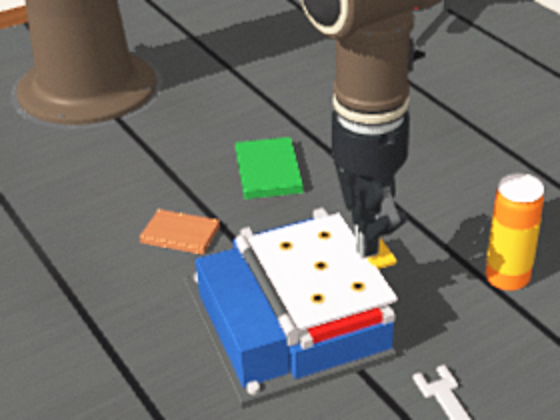

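The tip stalls at z = 75.0 mm, exactly the flat leaf's upper face, at 7 N. Pressing slightly and holding, then retreating upward.

Emit:
{"name": "carry_out", "arguments": {
  "motion": [0,0.001,0,0,0,0,0,0,0,0,0,0,0,0,0,0]
}}

```text
time_s: 13.2
position: [609.0, 63.6, 75.0]
ee_rot: [[0.981, -0.0, 0.194], [-0.194, -0.0, 0.981], [-0.0, -1.0, -0.0]]
ft_force: [-4.4, 0.3, 11.5]
opening: -0.004
```

Emit:
{"name": "carry_out", "arguments": {
  "motion": [0,-0.005,0,0,0,-0.02,0,0,0,-0.03,0,0,0,-0.03,0,0,0,-0.03,0,0,0,-0.03,0,0,0,0,-0.03,0,0,0,-0.03,0,0,0,0,0,0,0,0,0]
}}

```text
time_s: 14.03
position: [597.1, 3.5, 217.7]
ee_rot: [[0.98, 0.001, 0.197], [-0.197, 0.0, 0.98], [0.001, -1.0, 0.0]]
ft_force: [0.7, 0.7, 0.8]
opening: 0.002
```

```bash
python3 st.py scene pics/c14.png 120,300,120,400,2; python3 st.py side pics/s14.png 150,300,180,380,4; python3 st.py wrist pics/w14.png 0,420,0,560,1
python3 - <<'E'
from h import *
from station import bot
sc=cam("side")
for th in (2.9,3.0,3.08,3.14): print(th,[((proj(sc,tab(th,x,t=-3))-[180,150])*4).round() for x in(-22.5,22.5)],[((proj(sc,tab(th,x,r=115,t=-3))-[180,150])*4).round() for x in(-75,75)])
E
```

```text
14.0333 [  0.6  54.1 217.7] [0.6 0.9 0.8] 0.0
14.0833 [  0.4  55.  217.4] [ 0.3 -0.1 -0.5] -0.0
14.1333 [  0.4  55.5 217.2] [-0.8  0.9  0.2] 0.0
2.9 [array([392., 154.]), array([477., 160.])] [array([287., 183.]), array([575., 203.])]
3.0 [array([393., 172.]), array([477., 178.])] [array([288., 197.]), array([574., 218.])]
3.08 [array([393., 188.]), array([477., 194.])] [array([289., 210.]), array([573., 231.])]
3.14 [array([393., 200.]), array([477., 206.])] [array([289., 220.]), array([572., 241.])]
```

View pics/c14.png

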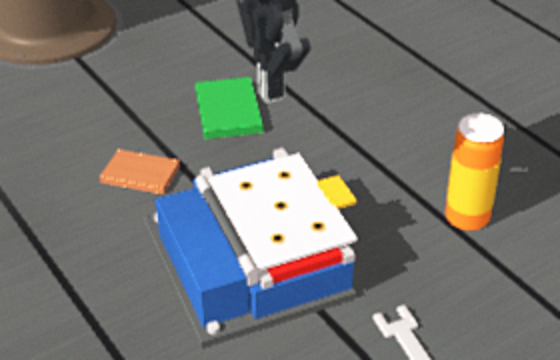

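View pics/s14.png

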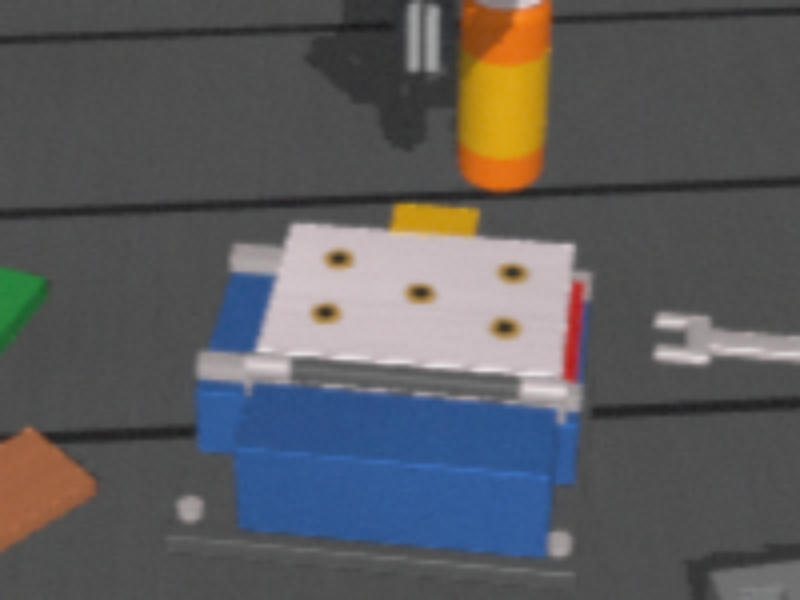

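View pics/w14.png

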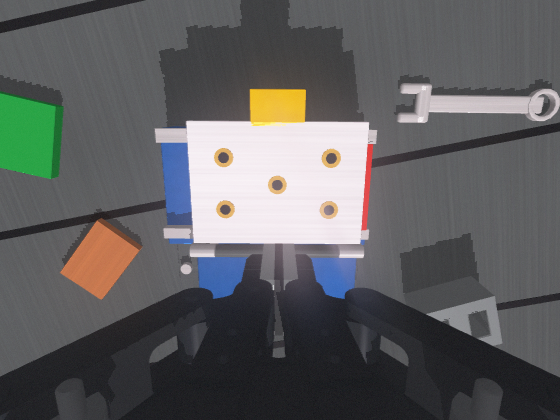

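The side view puts the tab edge at (396,204)–(479,209), against (393,200)–(477,206) predicted for pi rad, so the leaf is flat. The arm is clear at z = 217 mm and the can, wrench and casting are where they were. Handing in.

```bash
python3 -c "
from station import bot
print(bot.finish_job())"
```

```text
the job is handed in; nothing more can be done
None
```

I pushed the blank home against the red stop, folded the leaf flat over it, and handed the job in at about 14 s; no verdict was reported.

- **Blank:** I pushed it about 21 mm with the shut fingers at 4–8 N along the channel. The tool stalled at the stop, and the picture taken afterwards showed the blank's edge against the red. That was before the leaf was moved.
- **Leaf:** I lifted it by the end of its tab, swung it over at no more than about 8 N, and pressed it down with about 12 N. The fingertip stalled at z = 75.0 mm, the height of the flat leaf's upper face. The side view agrees with pi rad to within about 1 pixel.
- **Finish:** the arm ended clear, at about 217 mm with about zero force. The can, wrench and casting looked unmoved by eye; I did not re-measure them.
- **Not checked:** the folded leaf covers the blank, so I could not confirm its position again at the end. No check failed or disagreed.

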